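# Load the reagent caddy with the sealed containers

## Task

Gather the four sealed containers (the capped tall, square and oblong bottles and the lidded jar) into the steel caddy, each seated fully down in the insert whose pocket fits its shape and size. Keep them upright and set them down without dropping them. The two bottles without caps do not belong in the caddy: leave them standing where they are.

Things in the scene. Friction and masses are not known exactly. Their poses are not given: they have to be found in the camera images.
- tall_bottle: sealed tall round bottle: white plastic, round body 40 mm across and 70 mm high, sloping shoulder, grey ribbed screw cap 31 mm across; 96 mm high in all. Origin: centre of its underside, z up. Smooth straight sides, so grip the body 40 to 65 mm above its underside. About 0.11 kg, loose.
- jar: sealed short wide round jar: white plastic, 54 mm across, with a grey ribbed lid nearly as wide (52 mm, from 46 mm up); 60 mm high in all. Origin: centre of its underside, z up. Grip it 36 to 46 mm above its underside, so that the fingertips stay above the caddy. About 0.12 kg, loose.
- square_bottle: sealed square bottle: white plastic, body 44 x 44 mm and 66 mm high, grey ribbed screw cap 29 mm across in the middle of its top; 88 mm high in all. Origin: centre of its underside, x and y across its flat sides, z up. Grip it by two flat sides 40 to 58 mm above its underside. About 0.12 kg, loose.
- oblong_bottle: sealed oblong bottle: white plastic, body 30 mm (its x) by 56 mm (its y) and 66 mm high, grey ribbed screw cap 29 mm across in the middle of its top; 88 mm high in all. Origin: centre of its underside, z up. Grip it across the 30 mm, 40 to 58 mm above its underside. About 0.10 kg, loose.
- open_tall_bottle: OPEN tall round bottle, a look-alike: the same white round body of 40 mm as the sealed tall one but without a cap, its bare neck (25 mm) showing a dark open mouth; 92 mm high. Origin: centre of its underside. To be left alone.
- open_square_bottle: OPEN square bottle, a look-alike: the same white body of 44 x 44 mm as the sealed square one but without a cap, its bare neck (23 mm) showing a dark open mouth; 86 mm high. Origin: centre of its underside. To be left alone.
- socket_tall: insert with the smaller round pocket, 52 mm across, for the tall round bottle. Grey block 76x76x14 mm, one of four fixed in a row, 78 mm apart in changing order, in a low fixed steel caddy (84x320 mm, walls 15 mm). Origin: centre of underside, 3 mm above table; x across the row, y along it, z up. Pocket central, floor 3 mm and rim 14 mm above origin.
- socket_jar: insert with the larger round pocket, 66 mm across, for the jar. Grey block 76x76x14 mm, one of four fixed in a row, 78 mm apart in changing order, in a low fixed steel caddy (84x320 mm, walls 15 mm). Origin: centre of underside, 3 mm above table; x across the row, y along it, z up. Pocket central, floor 3 mm and rim 14 mm above origin.
- socket_square: insert with the square pocket, 56 x 56 mm, sides along x and y, for the square bottle. Grey block 76x76x14 mm, one of four fixed in a row, 78 mm apart in changing order, in a low fixed steel caddy (84x320 mm, walls 15 mm). Origin: centre of underside, 3 mm above table; x across the row, y along it, z up. Pocket central, floor 3 mm and rim 14 mm above origin.
- socket_oblong: insert with the oblong pocket, 42 mm along x and 68 mm along y, for the oblong bottle (x to x, either way). Grey block 76x76x14 mm, one of four fixed in a row, 78 mm apart in changing order, in a low fixed steel caddy (84x320 mm, walls 15 mm). Origin: centre of underside, 3 mm above table; x across the row, y along it, z up. Pocket central, floor 3 mm and rim 14 mm above origin.
Things that resemble listed ones, but are neither listed nor needed, are in the scene too. What is shaped like the socket_jar but orange is not meant.

How it is judged:
By the outcome, as a careful person would: the job done as asked, in the order asked, and still so for the second after the job is handed in, with the robot touching nothing.
It also fails if it takes over 106 s, if anything falls off the work surface, if the arm or the gripper's body presses on something with over 40 N, if the wrist force passes 120 N, or if a joint passes its speed limit or range.

## Robot

A 7-joint arm with a two-finger parallel gripper is mounted at the origin on a cart in front of the work surface, level with it; the furniture and walls round the work are solid. World frame = base frame: x ahead of the robot, y to its left, z up, the work surface at z = 0. Lengths are in m, angles in rad, forces in N, time in s.
With the tool pointing down it reaches from about 0.4 to 0.875 m from the base axis. Payload 4.4 kg.
Tool frame: the origin (TCP) lies on the centre line of the jaws, within the pads' length; the fingertips stand 17 mm ahead of it and the grasp point (between the pads) lies 2 mm behind it; x points along the fingers, z is the direction in which the jaws open and shut, and the axes are right-handed (so a half turn about x gives the same grasp; the last joint's range is limited). The gripper opens to 85 mm and grips with 20 to 120 N. Pads are 22 mm wide; open, the fingers measure 114 mm over their backs; the gripper's body (76 mm by 85 mm) begins 54 mm behind the grasp point. The pads swing forward as they close: fully open they stand 13 mm farther back than shut.
Start: joints at [1.107, 0.628, 0.038, 1.517, -0.027, 0.996, -0.02], TCP at [0.252, -0.599, 0.248] pointing down, gripper open.
Joint ranges: [-3.06, 3.06], [-0.37, 2.12], [-1.25, 1.32], [0.18, 2.47], [-1.1, 4.24], [0.23, 1.98], [-2.94, 2.94]. Speed limits (rad/s): [2.57, 2.57, 3.14, 3.14, 3.14, 3.14, 3.14].

## Interface

Orientations are given as a rotation vector (axis times angle).
In Python, from cell import arm gives the robot as it stands.
- The arm moves only by the tool move_arm, never from a script. Its argument "commands" is a list of rows, each a list of 5 numbers: the shift along the tool's x, y, z normalised to -1 to 1, where 1 is 20 mm, then the turn about the tool's x normalised to -1 to 1, where 1 is 180 degrees, then the closure, from -1 (fully open) to 1 (shut). In form: [[dx, dy, dz, spin, fingers], ...]. A call has 1 to 12 rows; each row shifts and turns the commanded pose from where the row before left it, along the tool's axes as they then stand; what a row does not reach is not made up. A row lasts 1/10 s, in which the tool goes at most 50 mm and 8.59 degrees, less where a joint would pass 70% of its speed; a pose out of reach is approached as far as the arm can. A call with a number of a shift or a turn outside -1 to 1 is refused whole. A call with a gripper value outside its range is refused whole. The fingers move at their own pace and stop on an object; "force" is the grip in N (left out, the last holds). Time passes only in rows, so rows that do not move let the fingers close. It gives the time, the measured TCP pose, the force and the opening at its end, in the units of the state.
- arm.get_obs(): the state, without advancing time (a new reading comes with each control period).
- arm.camera(name): name is "scene" or "side" or "wrist"; returns the picture (420x560x3 uint8, red, green, blue); there is no depth.
- arm.camera_params(name): a dict with "fx", "fy", "cx", "cy" (pixels), "extrinsics" (4x4, takes a point from world to camera coordinates). Camera axes: x right, y down, z forward; pixel columns grow to the right and rows downward; lengths in m; the calibration is good to about 2 mm. A picture is of the moment at which its call begins: read the wrist's pose just before it. camera_params takes no time and is no camera call; for the wrist camera it gives the pose at the moment of the call.
- arm.sign_off(): hands the job in, once; it reports no verdict.
The state is a dict: "t": time; "joint_positions": joint angles; "joint_velocities": joint speeds; "tau": joint torques, N m; "tcp_pos": TCP position; "tcp_rot": TCP orientation; "contact_force": force on the tool from outside, world axes, zero at the start; "torque": the same for the moment, N m; "width": opening from 0.0 (shut) to 1.0 (fully open).
Only numpy, scipy, OpenCV 4.12 (cv2) and the standard library are available. Lean on these libraries where they do the work, as an engineer would, in place of code of your own. Each camera call takes 0.05 s, during which the arm holds its last target.

## Working session

There is one attempt and no reset: what is moved stays moved. The work goes in short steps, Python scripts to look and compute and a tool call to move; the robot and the scene stay as the last step left them, time stands still between calls to the robot, and variables do not carry over. Pictures are saved under pics/ and viewed, and the job is handed in when it is done.

Besides the shell and the picture viewer there is one more tool, called after "Request:" as name(argument=value, ...) on one line, values as JSON. move_arm: Moves the arm, as the interface text tells. Its arguments: {"type":"object","properties":{"commands":{"type":"array","items":{"type":"array","items":{"type":"number"}}},"force":{"type":"number"}},"required":["commands"]}

```bash
ls; mkdir -p pics; python3 - <<'E'
from cell import arm
import cv2,numpy as np
print(arm.get_obs())
for n in ["scene","side","wrist"]:
    p=arm.camera_params(n); print(n,p)
    cv2.imwrite(f"pics/{n}0.png",arm.camera(n)[:,:,::-1])
E
```

```text
pics
{'t': 0.0, 'joint_positions': array([ 1.10720408,  0.62934993,  0.0384152 ,  1.51841881, -0.02702447,
        0.99627628, -0.02002011]), 'joint_velocities': array([-2.46313678e-04,  2.01187767e-03,  6.13978620e-04,  6.27597358e-04,
        5.58077644e-05,  8.93647303e-04, -1.21945101e-03]), 'tau': array([ 1.35126456e-04, -5.63393247e+01,  1.22652121e+00, -1.93441164e+01,
        1.11880770e-02,  1.06397975e-02,  1.28482611e-05]), 'tcp_pos': array([ 0.25160817, -0.59866143,  0.24736984]), 'tcp_rot': array([ 0.91249553,  1.37317008, -0.91071804]), 'contact_force': array([ 0.3772271 , -0.01271724, -0.88110637]), 'torque': array([-0.00462055, -0.06219242,  0.06044604]), 'width': 0.9964283321814446}
scene {'fx': 412.70220100305, 'fy': 412.70220100305, 'cx': 282.17409303636896, 'cy': 211.79020525232153, 'extrinsics': array([[-0.82116041, -0.57027208,  0.02203025,  0.37361238],
       [-0.35568466,  0.48121511, -0.80119938,  0.2133309 ],
       [ 0.44630035, -0.66574903, -0.59799183,  0.76500417],
       [ 0.        ,  0.        ,  0.        ,  1.        ]])}
side {'fx': 515.1473330021117, 'fy': 515.1473330021117, 'cx': 278.639762522411, 'cy': 201.86126996668773, 'extrinsics': array([[-0.97264593, -0.23188837, -0.01369949,  0.48206701],
       [-0.13063748,  0.59481268, -0.79317824,  0.12463311],
       [ 0.19207744, -0.76969192, -0.60883545,  1.28517941],
       [ 0.        ,  0.        ,  0.        ,  1.        ]])}
wrist {'fx': 365.23841051924813, 'fy': 365.23841051924813, 'cx': 280.36179874015977, 'cy': 209.84883212480491, 'extrinsics': array([[ 0.38669735, -0.92220423, -0.00212577, -0.64810229],
       [-0.87777329, -0.36877156,  0.30581298, -0.03957476],
       [-0.28280595, -0.11639112, -0.95208923,  0.38096795],
       [ 0.        ,  0.        ,  0.        ,  1.        ]])}
```

View pics/scene0.png

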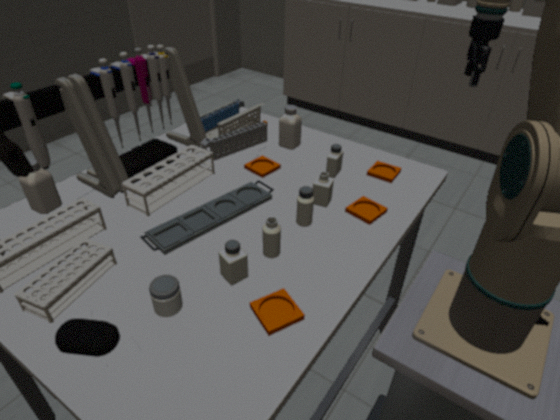

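View pics/side0.png

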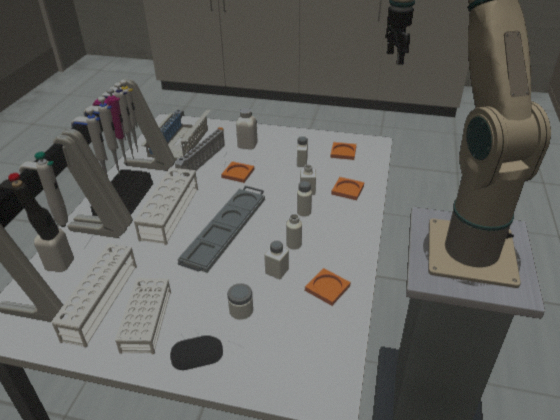

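View pics/wrist0.png

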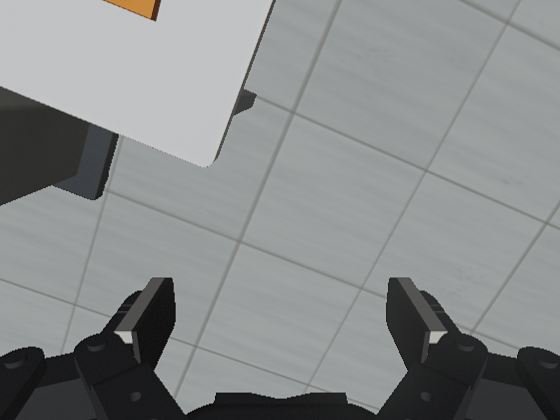

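```bash
python3 - <<'E'
import cv2,numpy as np
a=cv2.imread("pics/scene0.png"); b=cv2.imread("pics/side0.png")
def crop(im,x0,y0,w,h,s,name):
    c=np.clip(im[y0:y0+h,x0:x0+w].astype(float)*1.5,0,255).astype(np.uint8)
    c=cv2.resize(c,None,fx=s,fy=s,interpolation=cv2.INTER_CUBIC)
    for k in range(0,w,20):
        cv2.putText(c,str(x0+k),(k*s,8),0,.3,(0,0,255),1); cv2.line(c,(k*s,10),(k*s,14),(0,0,255),1)
    for k in range(0,h,20):
        cv2.putText(c,str(y0+k),(0,k*s+4),0,.3,(0,0,255),1)
    cv2.imwrite(name,c)
crop(a,200,130,160,120,5,"pics/s1.png")
crop(b,170,130,160,120,5,"pics/d1.png")
crop(b,170,180,160,150,4,"pics/d2.png")
crop(a,130,170,160,150,4,"pics/s2.png")
E
```

```text
(no output)
```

View pics/s1.png

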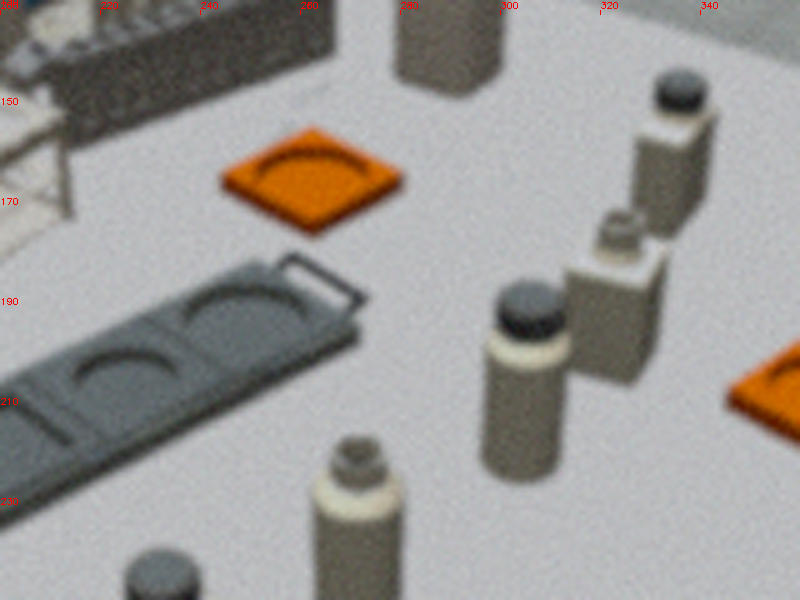

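View pics/d1.png

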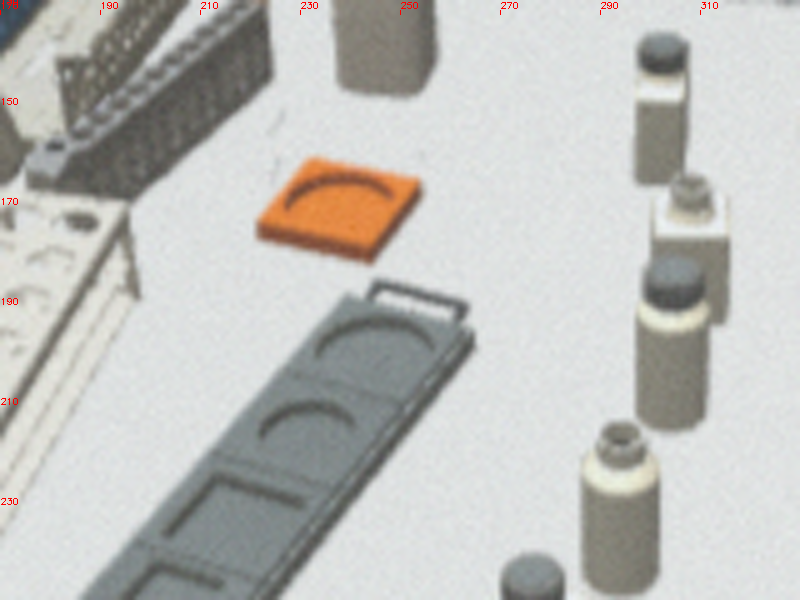

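View pics/d2.png

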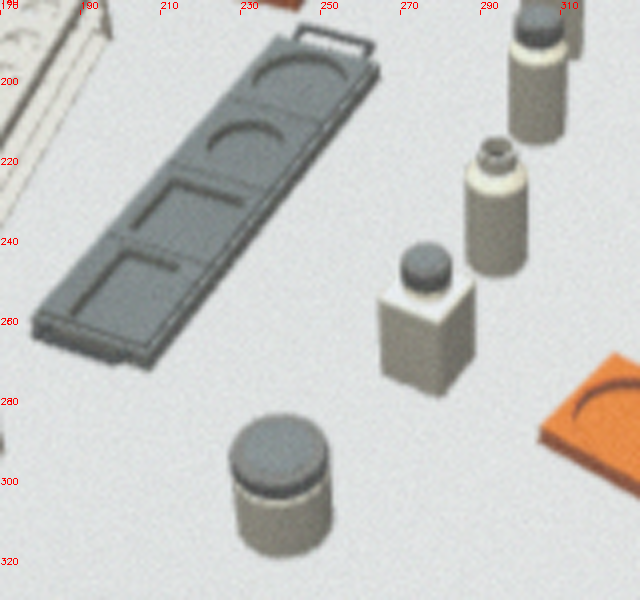

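View pics/s2.png

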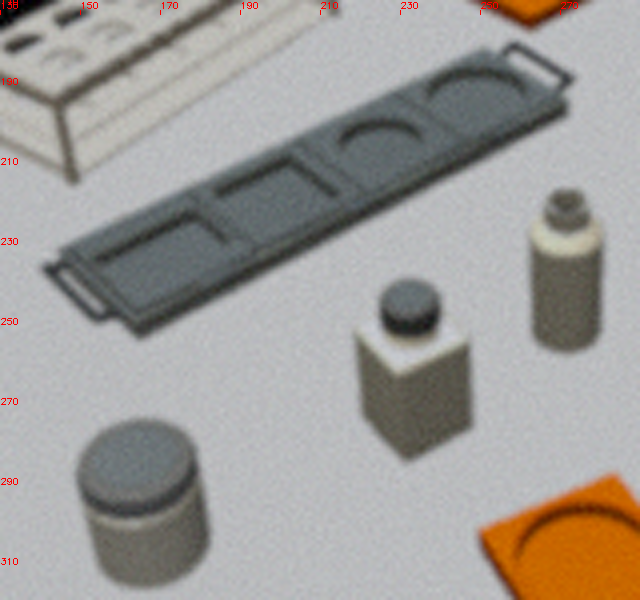

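```bash
cat > h.py <<'E'
import numpy as np,cv2
from cell import arm
def onplane(n,u,v,z,p=None):
    p=p or arm.camera_params(n); E=p["extrinsics"]; R,t=E[:3,:3],E[:3,3]
    d=R.T@np.array([(u-p["cx"])/p["fx"],(v-p["cy"])/p["fy"],1]); c=-R.T@t
    return (c+d*(z-c[2])/d[2])
def proj(n,X,p=None):
    p=p or arm.camera_params(n); E=p["extrinsics"]; q=E[:3,:3]@np.array(X)+E[:3,3]
    return np.array([p["fx"]*q[0]/q[2]+p["cx"],p["fy"]*q[1]/q[2]+p["cy"]])
E
python3 - <<'E'
from h import *
np.set_printoptions(precision=4,suppress=True)
S1=lambda x,y:(200+x/5,130+y/5); D1=lambda x,y:(170+x/5,130+y/5)
S2=lambda x,y:(130+x/4,170+y/4); D2=lambda x,y:(170+x/4,180+y/4)
def show(k,z,s,d):
    print(k,onplane("scene",*s,z)[:2],onplane("side",*d,z)[:2])
show("tall",.096,S1(532,297),D1(675,270))
show("square",.088,S2(410,298),D2(427,260))
show("jar",.06,S2(140,455),D2(280,448))
show("oblong",.088,S1(681,85),D1(662,50))
show("opsq",.086,S1(622,220),D1(690,185))
show("optall",.092,S1(358,448),D1(620,433))
print("caddy far-left.. ")
show("A",.015,S2(490,48),D2(283,37))
show("B",.015,S2(568,100),D2(380,65))
show("C",.015,S2(58,250),D2(33,320))
show("D",.015,S2(135,328),D2(150,362))
print("sq corners")
for p in [(357,330),(405,375),(470,340)]: print(onplane("scene",*S2(*p),.066)[:2])
for p in [(380,298),(437,320),(476,285)]: print(onplane("side",*D2(*p),.066)[:2])
print("obl corners")
for p in [(638,133),(680,140),(716,110)]: print(onplane("scene",*S1(*p),.066)[:2])
for p in [(638,97),(685,97)]: print(onplane("side",*D1(*p),.066)[:2])
E
```

```text
tall [ 0.4367 -0.0675] [ 0.4381 -0.0646]
square [0.4555 0.1718] [0.4571 0.175 ]
jar [0.5061 0.3035] [0.5069 0.308 ]
oblong [ 0.4887 -0.3055] [ 0.4917 -0.2982]
opsq [ 0.445  -0.1658] [ 0.4482 -0.1605]
optall [0.4376 0.0672] [0.439  0.0701]
caddy far-left.. 
A [ 0.6344 -0.117 ] [ 0.6341 -0.1113]
B [ 0.5556 -0.0981] [ 0.5574 -0.0938]
C [0.6997 0.1966] [0.6987 0.202 ]
D [0.6153 0.216 ] [0.6168 0.2203]
sq corners
[0.4782 0.1869]
[0.4384 0.1973]
[0.4287 0.1598]
[0.4821 0.1891]
[0.4457 0.1997]
[0.4302 0.1663]
obl corners
[ 0.499  -0.2799]
[ 0.4767 -0.287 ]
[ 0.477  -0.3294]
[ 0.502  -0.2775]
[ 0.4743 -0.2835]
```

```bash
cat >> h.py <<'E'
from scipy.spatial.transform import Rotation as Rr
def todo(target,yaw_z=None,obs=None):
    """remaining shift in tool axes (units of 20mm) and spin (units of 180deg) so that tool z lies along yaw_z (mod pi)"""
    o=obs or arm.get_obs(); R=Rr.from_rotvec(o["tcp_rot"]).as_matrix()
    d=R.T@(np.array(target)-o["tcp_pos"])/0.02
    s=None
    if yaw_z is not None:
        cur=np.arctan2(R[1,2],R[0,2]); dy=(yaw_z-cur+np.pi/2)%np.pi-np.pi/2
        s=-dy/np.pi if R[2,0]<0 else dy/np.pi
    print("t",round(o["t"],2),"pos",np.round(o["tcp_pos"],4),"shift",np.round(d,3),"spin",s,"w",round(o["width"],3),"F",np.round(o["contact_force"],1))
    return R
E
python3 - <<'E'
from h import *
R=todo([.49,-.302,.25],-.196); print(R.round(3))
R=todo([.49,-.302,.25],.25)
p=arm.camera_params("wrist");E=p["extrinsics"];c=-E[:3,:3].T@E[:3,3];print("cam",c, R.T@(c-arm.get_obs()["tcp_pos"]), "fwd",E[2,:3])
E
```

```text
t 0.15 pos [ 0.2516 -0.5988  0.2476] shift [-0.108 16.738 -9.066] spin -0.31099976961227116 w 1.001 F [-0.2  0.2 -0.9]
[[-0.001  0.922  0.387]
 [ 0.001  0.387 -0.922]
 [-1.    -0.    -0.001]]
t 0.15 pos [ 0.2516 -0.5988  0.2476] shift [-0.108 16.738 -9.066] spin -0.45296597885024176 w 1.001 F [-0.2  0.2 -0.9]
cam [ 0.32364165 -0.56798703  0.3735601 ] [-0.12596838  0.07834496 -0.00072753] fwd [-0.28270542 -0.11661354 -0.95209187]
```

Request:
move_arm(commands=[[0, 1, -0.55, 0, -1], [0, 1, -0.55, 0, -1], [0, 1, -0.55, 0, -1], [0, 1, -0.55, 0, -1], [0, 1, -0.55, 0, -1], [0, 1, -0.55, 0, -1], [0, 1, -0.55, 0, -1], [0, 1, -0.55, 0, -1], [0, 1, -0.55, 0, -1], [0, 1, -0.55, 0, -1], [0, 1, -0.55, 0, -1], [0, 1, -0.55, 0, -1]], force=40)

```text
t: 1.35
tcp_pos: [0.4223, -0.3837, 0.2481]
tcp_rot: [0.912, 1.372, -0.911]
contact_force: [0.4, -0.1, -0.4]
width: 1.004
```

Request:
move_arm(commands=[[0, 1, -0.5, 0, -1], [0, 1, -0.5, 0, -1], [0, 1, -0.5, 0, -1], [0, 1, -0.5, 0, -1], [0, 0.7, -0.5, 0, -1], [0, 0, 0, -0.045, -1], [0, 0, 0, -0.045, -1], [0, 0, 0, -0.045, -1], [0, 0, 0, -0.045, -1], [0, 0, 0, -0.045, -1], [0, 0, 0, -0.045, -1], [0, 0, 0, -0.04, -1]])

```text
t: 2.55
tcp_pos: [0.489, -0.302, 0.2481]
tcp_rot: [0.152, 1.566, -0.152]
contact_force: [-0.4, -0.4, -0.2]
width: 0.998
```

```bash
python3 - <<'E'
from h import *
R=todo([.49,-.302,.25],-.196); print(arm.get_obs()["joint_positions"].round(2))
import pickle
pickle.dump(arm.camera_params("wrist"),open("w1.pkl","wb"))
cv2.imwrite("pics/w1.png",arm.camera("wrist")[:,:,::-1])
E
```

```text
t 2.55 pos [ 0.489  -0.302   0.2481] shift [-0.096  0.011  0.048] spin 0.0007275711744511507 w 0.998 F [-0.4 -0.4 -0.2]
[ 0.66  0.53 -0.24  1.73  0.15  0.9   0.16]
```

View pics/w1.png

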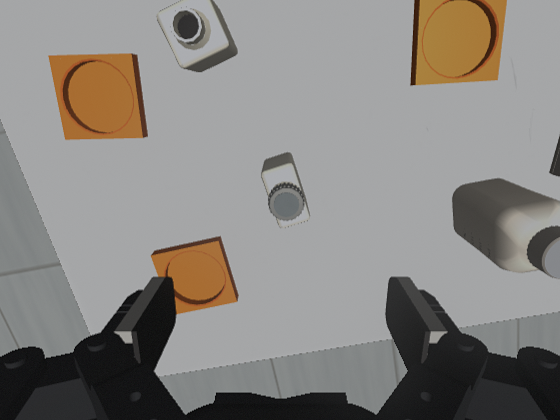

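```bash
cat > crop.py <<'E'
import cv2,sys
f,x,y,w,h,s,o=sys.argv[1:]; x,y,w,h,s=map(int,(x,y,w,h,s))
c=cv2.resize(cv2.imread(f)[y:y+h,x:x+w],None,fx=s,fy=s,interpolation=cv2.INTER_CUBIC); cv2.imwrite(o,c)
E
python3 crop.py pics/w1.png 236 140 100 100 6 pics/w1c.png
```

```text
(no output)
```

View pics/w1c.png

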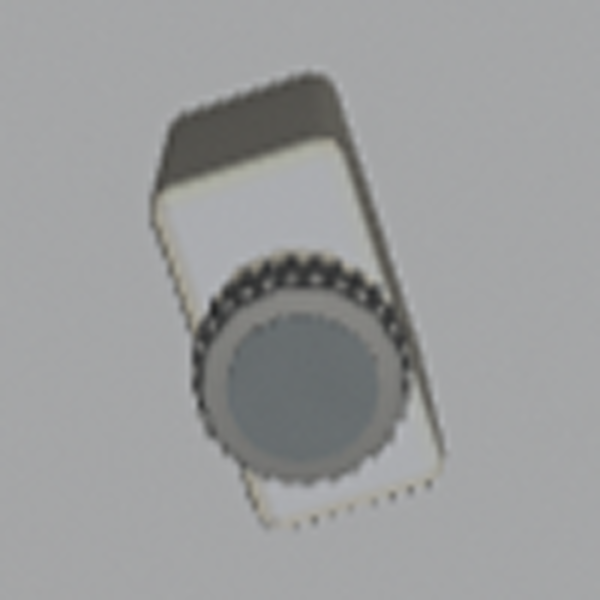

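```bash
python3 - <<'E'
from h import *
import pickle
p=pickle.load(open("w1.pkl","rb"))
f=lambda x,y,z:onplane("wrist",236+x/6,140+y/6,z,p)[:2]
q=np.array([f(*c,.066) for c in [(155,192),(338,138),(442,470),(265,525)]]);print(q,q.mean(0),f(302,385,.088))
print(np.linalg.norm(np.roll(q,-1,0)-q,axis=1))
a=q[1]-q[0]+q[2]-q[3];b=q[0]-q[3]+q[1]-q[2];print(np.arctan2(a[1],a[0]),np.arctan2(b[1],b[0])-np.pi/2)
g=lambda u,v,z:onplane("wrist",u,v,z,p)[:2]
print("open sq",g(188,26,.086))
E
```

```text
[[ 0.47550106 -0.28486879]
 [ 0.50257972 -0.28226316]
 [ 0.5086195  -0.33418654]
 [ 0.48111044 -0.33767391]] [ 0.49195268 -0.3097481 ] [ 0.49163762 -0.31060217]
[0.02720373 0.05227347 0.02772923 0.05310222]
0.11115823430232283 0.11077659405041929
open sq [ 0.44772538 -0.16726012]
```

```bash
python3 - <<'E'
from h import *
todo([.4918,-.310,.047],.111)
# after the spin, axes:
y=.111; d=np.array([.4918,-.310])-arm.get_obs()["tcp_pos"][:2]
print("after spin y,z:",d@[-np.sin(y),np.cos(y)]/.02,d@[np.cos(y),np.sin(y)]/.02)
E
```

```text
t 2.6 pos [ 0.489  -0.3021  0.248 ] shift [10.051 -0.363  0.217] spin -0.09570882923393781 w 0.996 F [-0.2  0.  -0.9]
after spin y,z: -0.40656867934520546 0.09617261655069674
```

Request:
move_arm(commands=[[0, 0, 0, -0.047, -1], [0, 0, 0, -0.048, -1], [1, -0.4, 0.1, 0, -1], [1, 0, 0, 0, -1], [1, 0, 0, 0, -1], [1, 0, 0, 0, -1], [1, 0, 0, 0, -1], [1, 0, 0, 0, -1], [1, 0, 0, 0, -1], [1, 0, 0, 0, -1], [1, 0, 0, 0, -1], [1, 0, 0, 0, -1]])

```text
t: 3.8
tcp_pos: [0.4919, -0.3099, 0.0473]
tcp_rot: [-0.075, 1.57, 0.075]
contact_force: [0.0, -0.9, -0.1]
width: 1.005
```

Request:
move_arm(commands=[[0, 0, 0, 0, 1], [0, 0, 0, 0, 1], [0, 0, 0, 0, 1], [0, 0, 0, 0, 1], [0, 0, 0, 0, 1], [0, 0, 0, 0, 1], [0, 0, 0, 0, 1], [0, 0, 0, 0, 1]], force=40)

```text
t: 4.6
tcp_pos: [0.4927, -0.3103, 0.0495]
tcp_rot: [-0.078, 1.568, 0.076]
contact_force: [-0.5, 0.0, 6.2]
width: 0.347
```

```bash
python3 - <<'E'
from h import *
todo([.4918,-.310,.047],.111)
cv2.imwrite("pics/w2.png",arm.camera("wrist")[:,:,::-1])
E
```

```text
t 4.6 pos [ 0.4927 -0.3103  0.0495] shift [ 0.125  0.022 -0.044] spin -0.004109618112542639 w 0.347 F [-0.5  0.   6.2]
```

View pics/w2.png

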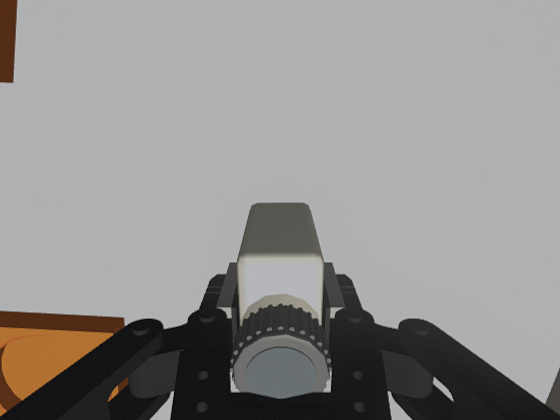

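Request:
move_arm(commands=[[-0.5, 0, 0, 0, 1], [-1, 0, 0, 0, 1], [-1, 0, 0, 0, 1], [-1, 0, 0, 0, 1], [-1, 0, 0, 0, 1], [-1, 0, 0, 0, 1], [-1, 0, 0, 0, 1], [-1, 0, 0, 0, 1], [-1, 0, 0, 0, 1], [0, 0, 0, 0.047, 1], [0, 0, 0, 0.048, 1]])

```text
t: 5.75
tcp_pos: [0.492, -0.31, 0.2197]
tcp_rot: [0.161, 1.563, -0.162]
contact_force: [-0.1, -0.2, -0.4]
width: 0.346
```

```bash
python3 - <<'E'
from h import *
todo([.6493,.1668,.20],-.196)
cv2.imwrite("pics/w3.png",arm.camera("wrist")[:,:,::-1])
E
```

```text
t 5.75 pos [ 0.492  -0.31    0.2197] shift [ 0.984 24.941  2.834] spin -0.0030135822036738346 w 0.346 F [-0.1 -0.2 -0.4]
```

View pics/w3.png

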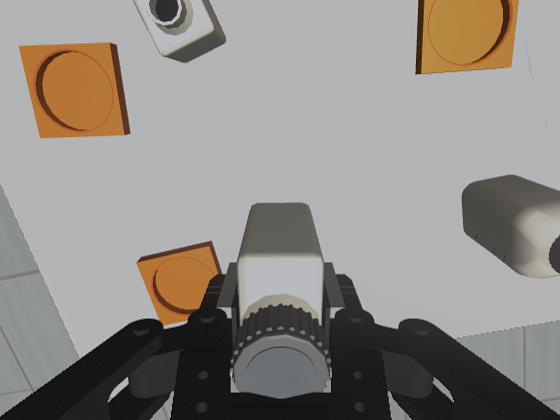

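Request:
move_arm(commands=[[0, 1, 0.15, 0, 1], [0, 1, 0.15, 0, 1], [0, 1, 0.15, 0, 1], [0, 1, 0.15, 0, 1], [0, 1, 0.15, 0, 1], [0, 1, 0.15, 0, 1], [0, 1, 0.15, 0, 1], [0, 1, 0.15, 0, 1], [0, 1, 0.15, 0, 1], [0, 1, 0.15, 0, 1], [0, 1, 0.15, 0, 1], [0, 1, 0.15, 0, 1]])

```text
t: 7.0
tcp_pos: [0.5747, -0.0808, 0.2185]
tcp_rot: [0.154, 1.566, -0.154]
contact_force: [0.2, -0.5, -0.7]
width: 0.34
```

```bash
cat > snap.py <<'E'
from h import *
import pickle,sys
n=sys.argv[1]
pickle.dump(arm.camera_params("wrist"),open(n+".pkl","wb"))
cv2.imwrite(f"pics/{n}.png",arm.camera("wrist")[:,:,::-1])
todo([.6493,.1668,.20],-.196)
E
python3 snap.py w4
```

```text
t 7.05 pos [ 0.5762 -0.0759  0.2187] shift [ 0.988 12.606  1.28 ] spin 0.0014328119712740256 w 0.345 F [1.8 3.4 0.1]
```

View pics/w4.png

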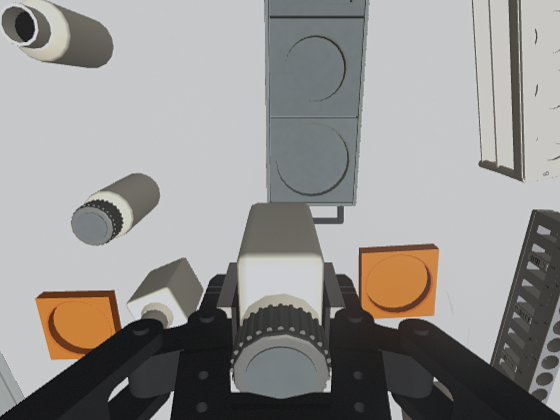

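Request:
move_arm(commands=[[0, 1, 0.15, 0, 1], [0, 1, 0.15, 0, 1], [0, 1, 0.15, 0, 1], [0, 1, 0.15, 0, 1], [0, 1, 0.15, 0, 1], [0, 1, 0, 0, 1], [0, 1, 0, 0, 1]])

```text
t: 7.75
tcp_pos: [0.6169, 0.0529, 0.2184]
tcp_rot: [0.154, 1.566, -0.155]
contact_force: [0.1, -0.2, -0.7]
width: 0.341
```

```bash
python3 snap.py w5
```

```text
t 7.8 pos [0.6175 0.0582 0.2186] shift [0.951 5.632 0.525] spin 0.0011879451107518015 w 0.349 F [ 0.7  4.4 -1.2]
```

View pics/w5.png

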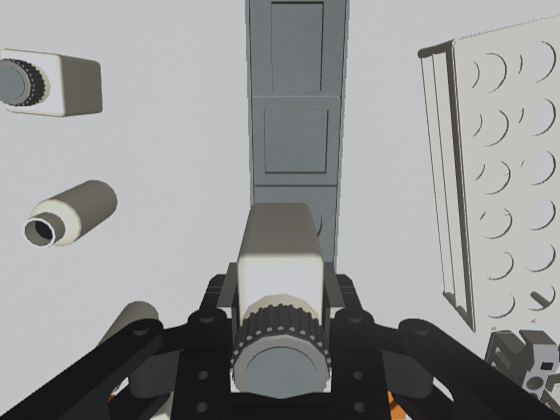

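```bash
python3 crop.py pics/w4.png 250 0 130 215 4 pics/w4c.png;python3 crop.py pics/w5.png 230 0 140 200 4 pics/w5c.png; python3 crop.py pics/w5.png 0 30 140 230 4 pics/w5d.png; python3 - <<'E'
import cv2
for f in ["pics/w4c.png","pics/w5c.png"]:
    im=cv2.imread(f); im=cv2.convertScaleAbs(im,alpha=2.2,beta=-80); 
    im=im[:600] if f.endswith("w5c.png") else cv2.resize(im,None,fx=.69,fy=.69)
    cv2.imwrite(f,im); print(im.shape)
E
```

```text
(593, 359, 3)
(600, 560, 3)
```

View pics/w4c.png

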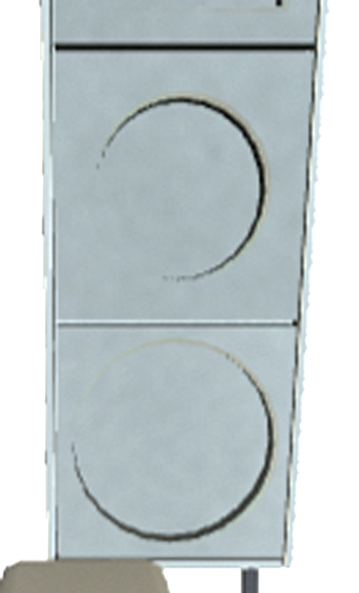

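View pics/w5c.png

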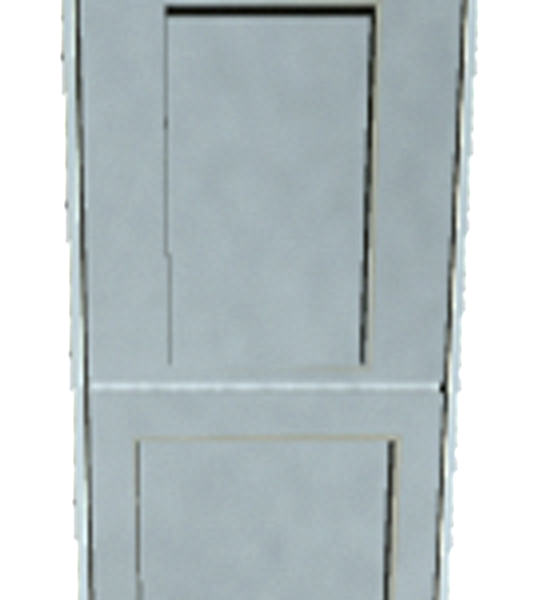

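```bash
python3 - <<'E'
from h import *
import pickle
np.set_printoptions(precision=4,suppress=True)
p4=pickle.load(open("w4.pkl","rb"));p5=pickle.load(open("w5.pkl","rb"))
def f4(x,y): return onplane("wrist",250+x/2.76,y/2.76,.017,p4)[:2]
def f5(x,y): return onplane("wrist",230+x/4,y/4,.017,p5)[:2]
def rep(k,q):
    q=np.array(q); e=np.roll(q,-1,0)-q
    print(k,q.mean(0),"sides",np.linalg.norm(e,axis=1),"ang",np.arctan2(e[0][1]-e[2][1],e[0][0]-e[2][0]))
rep("jarblk",[f4(55,326),f4(297,323),f4(284,558),f4(55,557)])
rep("tallblk",[f4(55,48),f4(315,48),f4(297,321),f4(55,326)])
rep("oblpk",[f5(165,8),f5(378,8),f5(367,365),f5(170,365)])
rep("sqpk",[f5(137,438),f5(398,438),f5(387,690),f5(137,690)])
print(f5(137,438),f5(398,438))
print("blk line", f5(92,386),f5(440,386))
v=np.array([.1948,.981])
c=np.array([.6265,.052])
for s in (-117,-39,39,117): print(c+v*s/1000)
E
```

```text
jarblk [ 0.6063 -0.0668] sides [0.0763 0.0773 0.0776 0.0761] ang -0.1929552469234938
tallblk [0.6218 0.0094] sides [0.0759 0.0773 0.0763 0.0789] ang -0.18694307110489203
oblpk [0.6524 0.1619] sides [0.0424 0.0676 0.042  0.0676] ang -0.19781126986965658
sqpk [0.6373 0.0869] sides [0.0564 0.0554 0.0569 0.0554] ang -0.19742164349577596
[0.6154 0.1195] [0.6707 0.1084]
blk line [0.6082 0.1319] [0.6812 0.1173]
[ 0.6037 -0.0628]
[0.6189 0.0137]
[0.6341 0.0903]
[0.6493 0.1668]
```

View pics/w5d.png

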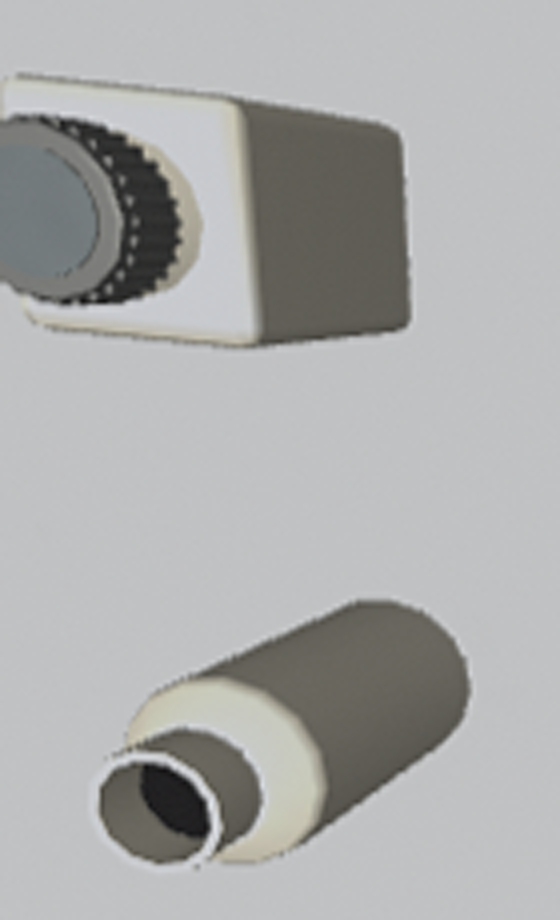

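```bash
python3 - <<'E'
from h import *
import pickle
p5=pickle.load(open("w5.pkl","rb"))
for u,v in [(420,50),(455,40),(445,295),(475,330)]:
    print([onplane("wrist",u,v,z,p5)[:2].round(3) for z in (0,.05,.07)])
todo([.6523,.1626,.09],-.197)
E
```

```text
[array([0.757, 0.141]), array([0.739, 0.14 ]), array([0.732, 0.139])]
[array([0.788, 0.143]), array([0.765, 0.141]), array([0.756, 0.141])]
[array([ 0.764, -0.106]), array([ 0.745, -0.072]), array([ 0.737, -0.058])]
[array([ 0.794, -0.157]), array([ 0.77 , -0.115]), array([ 0.761, -0.098])]
t 7.8 pos [0.6175 0.0582 0.2186] shift [6.45  5.432 0.713] spin 0.0015062549969355572 w 0.349 F [ 0.7  4.4 -1.2]
```

Request:
move_arm(commands=[[0, 0.9, 0.12, 0, 1], [0, 0.9, 0.12, 0, 1], [0, 0.9, 0.12, 0, 1], [0, 0.9, 0.12, 0, 1], [0, 0.9, 0.12, 0, 1], [0.5, 0.9, 0.12, 0, 1], [1, 0, 0, 0, 1], [1, 0, 0, 0, 1], [1, 0, 0, 0, 1], [1, 0, 0, 0, 1], [1, 0, 0, 0, 1], [1, 0, 0, 0, 1]])

```text
t: 9.0
tcp_pos: [0.6526, 0.1563, 0.0866]
tcp_rot: [0.156, 1.566, -0.156]
contact_force: [0.2, -0.1, -1.1]
width: 0.345
```

```bash
python3 snap.py w6; python3 - <<'E'
from h import *
todo([.6523,.1626,.0555],-.197)
cv2.imwrite("pics/d6.png",arm.camera("side")[:,:,::-1])
E
python3 crop.py pics/d6.png 150 150 160 130 5 pics/d6c.png
```

```text
t 9.05 pos [0.6503 0.1557 0.083 ] shift [-5.851  0.517 -0.193] spin -0.0008199763262305154 w 0.345 F [-0.7 -0.2 -3.2]
t 9.05 pos [0.6503 0.1557 0.083 ] shift [1.373 0.362 0.038] spin -0.0005016664400466891 w 0.345 F [-0.7 -0.2 -3.2]
```

View pics/w6.png

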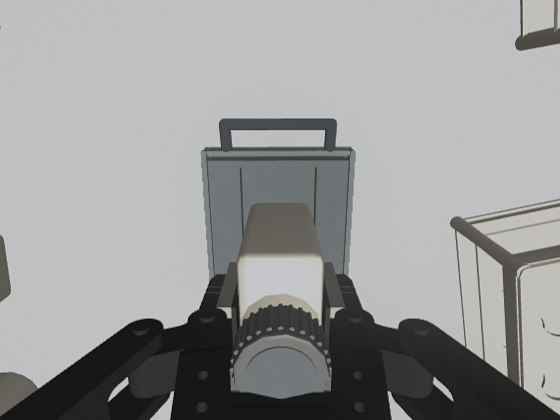

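View pics/d6c.png

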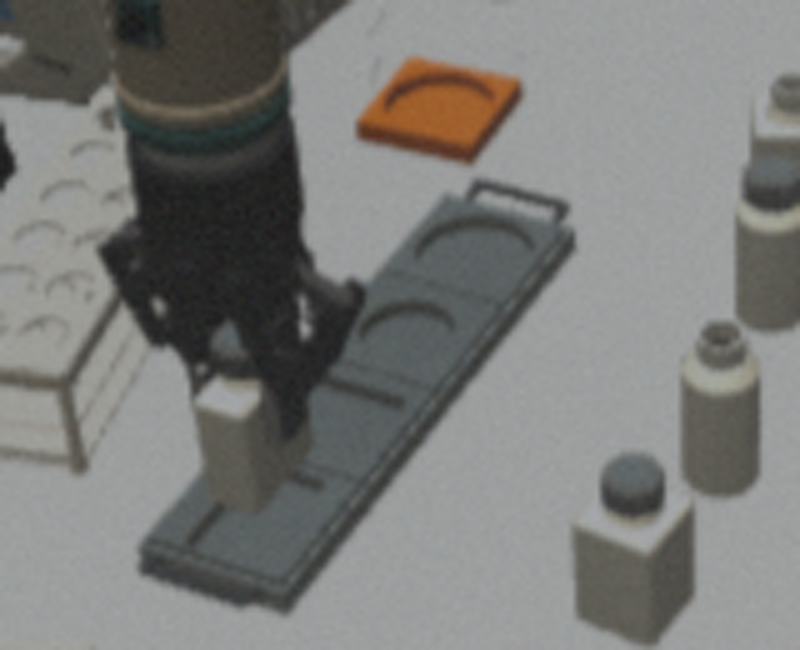

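Request:
move_arm(commands=[[0, 0.36, 0.03, 0, 1], [0, 0, 0, 0, 1], [0.3, 0, 0, 0, 1], [0.3, 0, 0, 0, 1], [0.25, 0, 0, 0, 1], [0.2, 0, 0, 0, 1], [0.1, 0, 0, 0, 1], [0.1, 0, 0, 0, 1], [0, 0, 0, 0, 1]])

```text
t: 10.0
tcp_pos: [0.6546, 0.1624, 0.0631]
tcp_rot: [0.156, 1.565, -0.157]
contact_force: [0.0, -0.0, -0.7]
width: 0.345
```

```bash
python3 snap.py w7; python3 - <<'E'
from h import *
todo([.6523,.1626,.0555],-.197)
cv2.imwrite("pics/d7.png",arm.camera("side")[:,:,::-1])
E
python3 crop.py pics/d7.png 150 180 120 100 6 pics/d7c.png
```

```text
t 10.05 pos [0.6547 0.1625 0.0633] shift [-6.836  0.159 -0.307] spin -0.0010280047074271365 w 0.343 F [-1.3 -0.3 -0.2]
t 10.05 pos [0.6547 0.1625 0.0633] shift [ 0.389 -0.017 -0.118] spin -0.0007096948212433102 w 0.343 F [-1.3 -0.3 -0.2]
```

View pics/d7c.png

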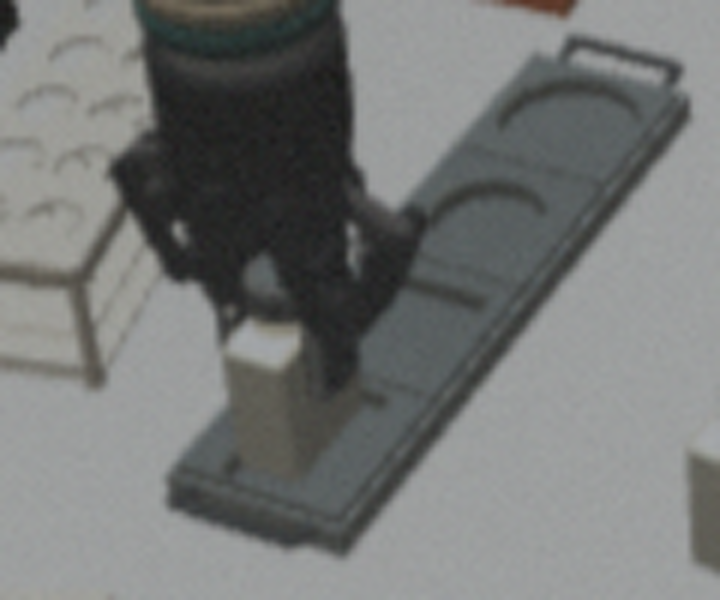

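View pics/w7.png

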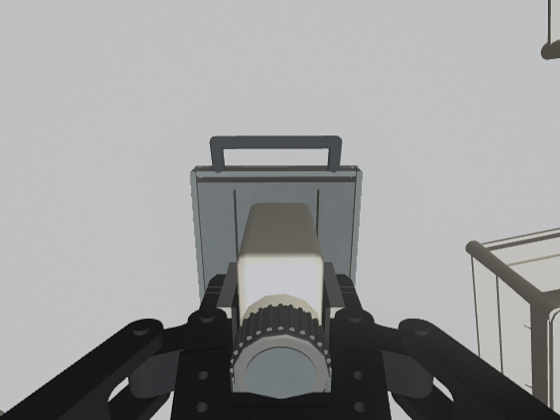

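Request:
move_arm(commands=[[0, 0, -0.12, 0, 1], [0.12, 0, 0, 0, 1], [0.12, 0, 0, 0, 1], [0.1, 0, 0, 0, 1], [0.05, 0, 0, 0, 1], [0, 0, 0, 0, 1]])

```text
t: 10.7
tcp_pos: [0.6523, 0.163, 0.0556]
tcp_rot: [0.156, 1.565, -0.156]
contact_force: [-1.2, -0.2, 0.1]
width: 0.345
```

```bash
python3 - <<'E'
from h import *
todo([.6523,.1626,.0555],-.197)
E
```

```text
t 10.7 pos [0.6523 0.163  0.0556] shift [ 0.005 -0.018  0.004] spin -0.0006934107928744631 w 0.345 F [-1.2 -0.2  0.1]
```

Request:
move_arm(commands=[[0.05, 0, 0, 0, 1], [0.05, 0, 0, 0, 1], [0, 0, 0, 0, 1]])

```text
t: 11.0
tcp_pos: [0.6523, 0.163, 0.0555]
tcp_rot: [0.156, 1.565, -0.157]
contact_force: [-4.6, -1.2, 12.9]
width: 0.346
```

Request:
move_arm(commands=[[0, 0, 0, 0, 0.1], [0, 0, 0, 0, -0.2], [0, 0, 0, 0, -0.2], [0, 0, 0, 0, -0.2], [0, 0, 0, 0, -0.2], [-0.5, 0, 0, 0, -0.2], [-1, 0, 0, 0, -0.2], [-1, 0, 0, 0, -0.2], [-1, 0, 0, 0, -0.2], [-1, 0, 0, 0, -0.2], [-1, 0, 0, 0, -0.2], [-1, 0, 0, 0, -1]])

```text
t: 12.2
tcp_pos: [0.6524, 0.163, 0.1852]
tcp_rot: [0.157, 1.564, -0.156]
contact_force: [0.0, -0.6, -0.0]
width: 0.749
```

```bash
python3 snap.py w8; python3 - <<'E'
from h import *
todo([.456,.170,.22],-.197)
E
```

```text
t 12.25 pos [0.6544 0.1637 0.1889] shift [-0.555  0.105 -0.278] spin -0.0010454751565709417 w 0.833 F [1.  0.2 2.7]
t 12.25 pos [0.6544 0.1637 0.1889] shift [-1.618 -1.649 -9.777] spin -0.0007271652703871154 w 0.833 F [1.  0.2 2.7]
```

View pics/w8.png

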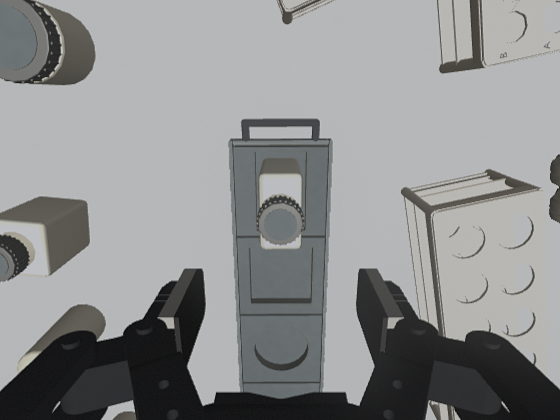

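Request:
move_arm(commands=[[-0.5, 0, -1, 0, -1], [-0.5, 0, -1, 0, -1], [-0.5, -0.2, -1, 0, -1], [-0.5, -0.2, -1, 0, -1], [0, -0.3, -1, 0, -1], [0, -0.3, -1, 0, -1], [0, -0.3, -1, 0, -1], [0, -0.3, -1, 0, -1], [0, 0, -1, 0, -1], [0, 0, -0.7, 0, -1], [0, 0, 0, 0, -1]])

```text
t: 13.35
tcp_pos: [0.4543, 0.1706, 0.2239]
tcp_rot: [0.155, 1.566, -0.155]
contact_force: [0.5, -1.1, 0.6]
width: 1.003
```

```bash
python3 snap.py w9; python3 crop.py pics/w9.png 210 130 130 130 5 pics/w9c.png
```

```text
t 13.4 pos [0.4559 0.1704 0.224 ] shift [1.208 1.724 9.517] spin -0.00061096883685047 w 1.0 F [ 1.3 -0.4  0.3]
```

View pics/w9.png

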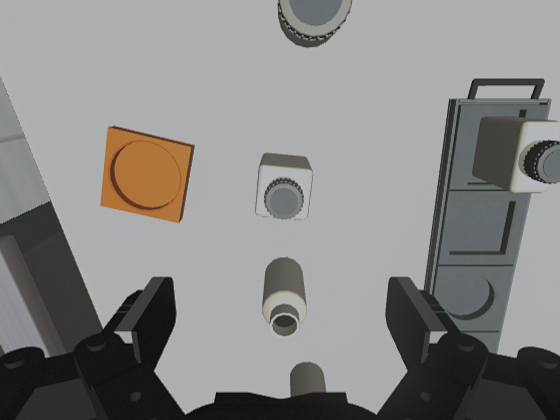

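View pics/w9c.png

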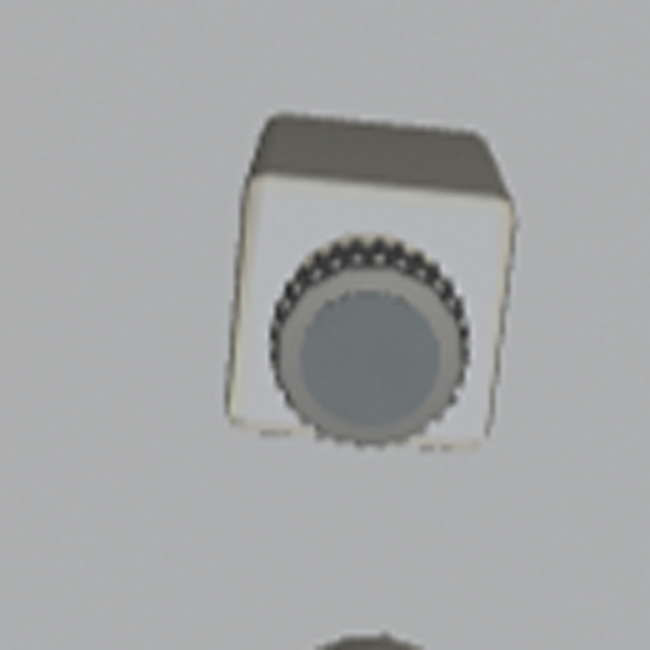

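```bash
python3 - <<'E'
from h import *
import pickle
np.set_printoptions(precision=4,suppress=True)
p=pickle.load(open("w9.pkl","rb"))
f=lambda x,y,z:onplane("wrist",210+x/5,130+y/5,z,p)[:2]
q=np.array([f(*c,.066) for c in [(248,176),(515,200),(487,448),(230,428)]]);print(q.mean(0),f(370,357,.088))
print(np.linalg.norm(np.roll(q,-1,0)-q,axis=1))
a=q[1]-q[0]+q[2]-q[3];b=q[0]-q[3]+q[1]-q[2];y1=np.arctan2(a[1],a[0]);print(y1,np.arctan2(b[1],b[0])-np.pi/2)
print("jar",onplane("wrist",315,8,.06,p),"opent",onplane("wrist",285,323,.092,p))
c=(q.mean(0)+f(370,357,.088))/2
o=arm.get_obs(); todo([*c,.049],-.29); d=c-o["tcp_pos"][:2]; y=-.29
print(c,"after spin y,z:",d@[-np.sin(y),np.cos(y)]/.02,d@[np.cos(y),np.sin(y)]/.02)
E
```

```text
[0.4569 0.1721] [0.4566 0.1717]
[0.0422 0.0416 0.0424 0.0419]
-0.28367912319641037 -0.2835369025979282
jar [0.5044 0.2993 0.06  ] opent [0.4375 0.0704 0.092 ]
t 13.4 pos [0.4559 0.1704 0.224 ] shift [8.748 0.078 0.021] spin 0.02931016046442581 w 1.0 F [ 1.3 -0.4  0.3]
[0.4568 0.1719] after spin y,z: 0.08441696066922039 0.021672888379639654
```

Request:
move_arm(commands=[[0, 0.08, 0.02, 0.0275, -1], [1, 0, 0, 0, -1], [1, 0, 0, 0, -1], [1, 0, 0, 0, -1], [1, 0, 0, 0, -1], [1, 0, 0, 0, -1], [1, 0, 0, 0, -1], [1, 0, 0, 0, -1], [1, 0, 0, 0, -1], [0.6, 0, 0, 0, -1], [0.2, 0, 0, 0, -1]])

```text
t: 14.5
tcp_pos: [0.4569, 0.1712, 0.0463]
tcp_rot: [0.224, 1.56, -0.225]
contact_force: [0.1, -0.9, -0.4]
width: 1.005
```

Request:
move_arm(commands=[[0, 0, 0, 0, -0.2], [0, 0, 0, 0, 0], [0, 0, 0, 0, 1], [0, 0, 0, 0, 1], [0, 0, 0, 0, 1], [0, 0, 0, 0, 1], [0, 0, 0, 0, 1], [0, 0, 0, 0, 1]], force=40)

```text
t: 15.3
tcp_pos: [0.4573, 0.1718, 0.0484]
tcp_rot: [0.225, 1.557, -0.223]
contact_force: [-0.4, -0.6, 6.5]
width: 0.509
```

```bash
python3 - <<'E'
from h import *
todo([.4568,.1719,.047],-.2836)
E
```

```text
t 15.3 pos [0.4573 0.1718 0.0484] shift [ 0.072 -0.    -0.026] spin -0.0006520612662415583 w 0.509 F [-0.4 -0.6  6.5]
```

Request:
move_arm(commands=[[-0.5, 0, 0, 0, 1], [-1, 0, 0, 0, 1], [-1, 0, 0, 0, 1], [-1, 0, 0, 0, 1], [-1, 0, 0, 0, 1], [-1, 0, 0, 0, 1], [-1, 0, 0, 0, 1], [-1, 0, 0, 0, 1], [-1, 0, 0, -0.0276, 1], [0, 0, 0, 0, 1]])

```text
t: 16.3
tcp_pos: [0.4578, 0.1721, 0.2202]
tcp_rot: [0.158, 1.56, -0.154]
contact_force: [0.1, 0.1, -0.5]
width: 0.507
```

Request:
move_arm(commands=[[0, -0.2, 0.5, 0, 1], [0, -0.2, 1, 0, 1], [0, -0.2, 1, 0, 1], [0, -0.2, 1, 0, 1], [0, -0.2, 1, 0, 1], [0, -0.3, 1, 0, 1], [0, -0.3, 1, 0, 1], [0, -0.3, 1, 0, 1], [0, -0.3, 1, 0, 1], [0, -0.2, 0.8, 0, 1], [0, 0, 0.3, 0, 1], [0, 0, 0, 0, 1]])

```text
t: 17.5
tcp_pos: [0.6352, 0.0857, 0.216]
tcp_rot: [0.157, 1.567, -0.158]
contact_force: [-0.1, -0.3, -1.4]
width: 0.507
```

```bash
python3 - <<'E'
from h import *
todo([.6371,.0861,.0544],-.197)
E
```

```text
t 17.5 pos [0.6352 0.0857 0.216 ] shift [8.08  0.043 0.102] spin -0.0011478810469600193 w 0.507 F [-0.1 -0.3 -1.4]
```

Request:
move_arm(commands=[[0.5, 0.04, 0.1, 0, 1], [1, 0, 0, 0, 1], [1, 0, 0, 0, 1], [1, 0, 0, 0, 1], [1, 0, 0, 0, 1], [1, 0, 0, 0, 1], [0.7, 0, 0, 0, 1], [0.3, 0, 0, 0, 1], [0, 0, 0, 0, 1]])

```text
t: 18.4
tcp_pos: [0.6366, 0.0872, 0.0866]
tcp_rot: [0.155, 1.567, -0.156]
contact_force: [0.2, 0.2, -2.0]
width: 0.51
```

```bash
python3 snap.py w10; python3 - <<'E'
from h import *
todo([.6371,.0861,.0544],-.197)
E
```

```text
t 18.45 pos [0.6373 0.0872 0.0875] shift [-5.622  4.021 -0.199] spin -0.0008014037328082309 w 0.51 F [ 0.6 -0.3 -0.1]
t 18.45 pos [0.6373 0.0872 0.0875] shift [ 1.657e+00 -5.500e-02 -1.000e-03] spin -0.00048309384662447526 w 0.51 F [ 0.6 -0.3 -0.1]
```

View pics/w10.png

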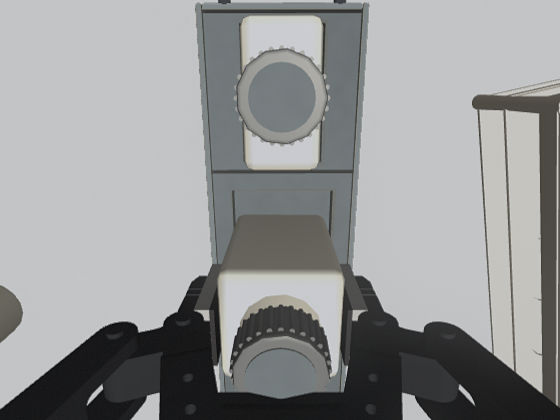

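Request:
move_arm(commands=[[0.4, -0.05, 0, 0, 1], [0.5, 0, 0, 0, 1], [0.4, 0, 0, 0, 1], [0.2, 0, 0, 0, 1], [0.1, 0, 0, 0, 1], [0.05, 0, 0, 0, 1], [0, 0, 0, 0, 1]])

```text
t: 19.15
tcp_pos: [0.6374, 0.086, 0.0547]
tcp_rot: [0.156, 1.565, -0.156]
contact_force: [-0.2, -0.1, -1.4]
width: 0.509
```

Request:
move_arm(commands=[[0.06, 0, 0, 0, 1], [0.05, 0, 0, 0, 1], [0, 0, 0, 0, 1]])

```text
t: 19.45
tcp_pos: [0.6376, 0.086, 0.0545]
tcp_rot: [0.156, 1.564, -0.156]
contact_force: [-3.7, -0.9, 11.6]
width: 0.508
```

Request:
move_arm(commands=[[0, 0, 0, 0, -0.15], [0, 0, 0, 0, -0.6], [0, 0, 0, 0, -0.6], [0, 0, 0, 0, -0.6], [0, 0, 0, 0, -0.6], [-0.5, 0, 0, 0, -0.6], [-1, 0, 0, 0, -0.6], [-1, 0, 0, 0, -0.6], [-1, 0, 0, 0, -0.6], [-1, 0, 0, 0, -0.6], [-1, 0, 0, 0, -1], [-1, 0, 0, 0, -1]])

```text
t: 20.65
tcp_pos: [0.6372, 0.0859, 0.184]
tcp_rot: [0.156, 1.564, -0.156]
contact_force: [0.3, 0.3, -0.1]
width: 1.006
```

```bash
python3 - <<'E'
from h import *
todo([.506,.303,.22],-.197)
E
```

```text
t 20.65 pos [0.6372 0.0859 0.184 ] shift [-1.805  9.345 -8.575] spin -0.0005818338203198338 w 1.006 F [ 0.3  0.3 -0.1]
```

Request:
move_arm(commands=[[-0.5, 0.5, -0.5, 0, -1], [-0.5, 1, -0.9, 0, -1], [-0.4, 1, -0.9, 0, -1], [-0.4, 1, -0.9, 0, -1], [0, 1, -0.9, 0, -1], [0, 1, -0.9, 0, -1], [0, 1, -0.9, 0, -1], [0, 1, -0.9, 0, -1], [0, 1, -0.9, 0, -1], [0, 0.6, -0.6, 0, -1], [0, 0.25, -0.25, 0, -1], [0, 0, 0, 0, -1]])

```text
t: 21.85
tcp_pos: [0.5058, 0.3037, 0.2184]
tcp_rot: [0.155, 1.565, -0.155]
contact_force: [0.4, -1.0, 0.7]
width: 1.004
```

```bash
python3 snap.py w11; python3 crop.py pics/w11.png 210 130 130 120 5 pics/w11c.png
```

```text
t 21.9 pos [0.5067 0.3024 0.2183] shift [ 0.923 -5.238  8.328] spin -0.0009300306789470694 w 1.001 F [ 0.2 -0.8  1. ]
```

View pics/w11.png

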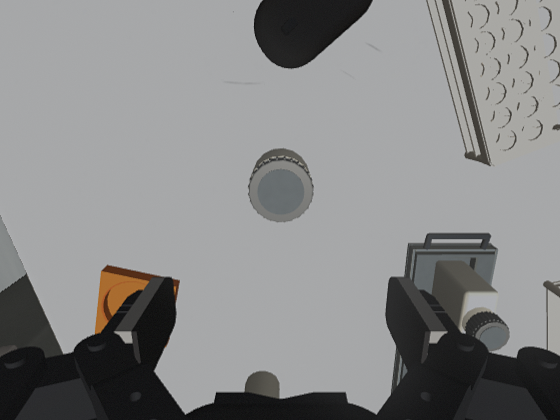

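View pics/w11c.png

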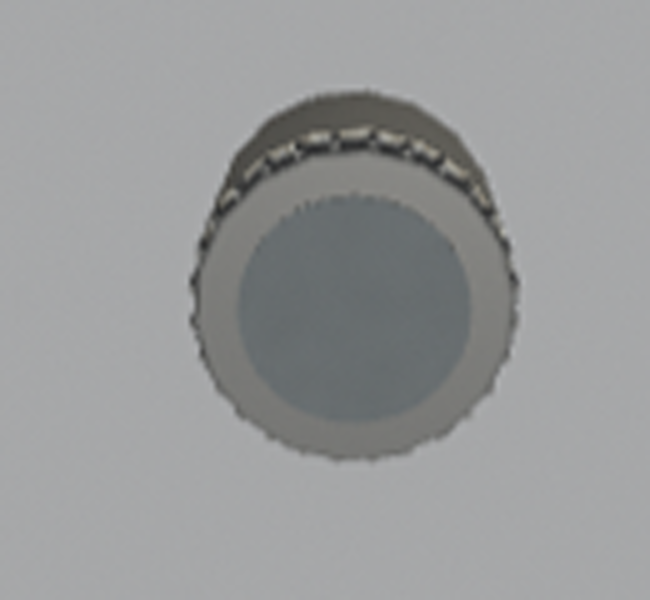

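```bash
python3 - <<'E'
from h import *
import pickle
p=pickle.load(open("w11.pkl","rb"))
c=onplane("wrist",210+355/5,130+308/5,.06,p); print(c, np.linalg.norm(onplane("wrist",210+193/5,130+308/5,.06,p)-onplane("wrist",210+517/5,130+308/5,.06,p)))
todo([c[0],c[1],.039],-.197)
E
```

```text
[0.50631744 0.30677277 0.06      ] 0.052129949897279565
t 21.9 pos [0.5067 0.3024 0.2183] shift [ 8.965  0.216 -0.067] spin -0.0006117207927633138 w 1.001 F [ 0.2 -0.8  1. ]
```

Request:
move_arm(commands=[[0.5, 0.22, -0.07, 0, -1], [1, 0, 0, 0, -1], [1, 0, 0, 0, -1], [1, 0, 0, 0, -1], [1, 0, 0, 0, -1], [1, 0, 0, 0, -1], [1, 0, 0, 0, -1], [1, 0, 0, 0, -1], [0.8, 0, 0, 0, -1], [0.4, 0, 0, 0, -1], [0.25, 0, 0, 0, -1], [0, 0, 0, 0, -1]])

```text
t: 23.1
tcp_pos: [0.5061, 0.3071, 0.0388]
tcp_rot: [0.156, 1.565, -0.157]
contact_force: [0.5, -0.0, 0.6]
width: 0.998
```

Request:
move_arm(commands=[[0, 0, 0, 0, -0.4], [0, 0, 0, 0, -0.2], [0, 0, 0, 0, 1], [0, 0, 0, 0, 1], [0, 0, 0, 0, 1], [0, 0, 0, 0, 1], [0, 0, 0, 0, 1]], force=40)

```text
t: 23.8
tcp_pos: [0.5066, 0.3079, 0.0405]
tcp_rot: [0.157, 1.564, -0.155]
contact_force: [0.0, -0.4, 5.8]
width: 0.614
```

```bash
python3 - <<'E'
from h import *
todo([.5063,.3068,.039],-.197)
E
```

```text
t 23.8 pos [0.5066 0.3079 0.0405] shift [ 0.077 -0.056 -0.003] spin -0.0006006374226579596 w 0.614 F [ 0.  -0.4  5.8]
```

Request:
move_arm(commands=[[-0.4, 0, 0, 0, 1], [-1, 0, 0, 0, 1], [-1, 0, 0, 0, 1], [-1, 0, 0, 0, 1], [-1, 0, 0, 0, 1], [-1, 0, 0, 0, 1], [-1, 0, 0, 0, 1], [-1, 0, 0, 0, 1], [-1, 0, 0, 0, 1], [-0.3, 0, 0, 0, 1], [0, 0, 0, 0, 1]])

```text
t: 24.9
tcp_pos: [0.5064, 0.3078, 0.2144]
tcp_rot: [0.157, 1.563, -0.155]
contact_force: [-0.5, -0.5, -0.6]
width: 0.617
```

```bash
python3 snap.py w12; python3 - <<'E'
from h import *
todo([.6066,-.0668,.21],-.197)
E
```

```text
t 24.95 pos [0.5058 0.3074 0.2133] shift [ 0.665 -5.475  8.421] spin -0.0008947423858297057 w 0.611 F [ 0.8  0.5 -1.5]
t 24.95 pos [0.5058 0.3074 0.2133] shift [  0.165 -17.347   8.635] spin -0.0005764324996458793 w 0.611 F [ 0.8  0.5 -1.5]
```

View pics/w12.png

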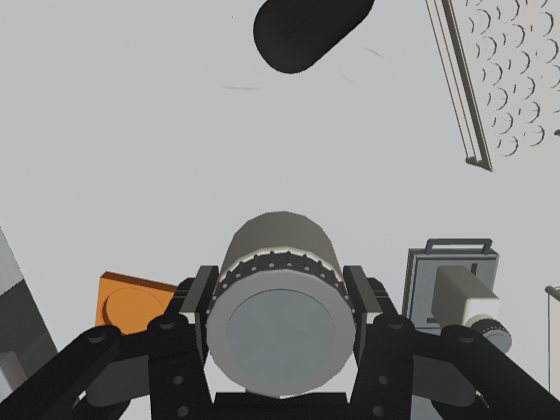

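```bash
python3 - <<'E'
from h import *
import pickle
p=pickle.load(open("w12.pkl","rb"))
print(onplane("wrist",281,333,.2328,p), "TCP .5064 .3078")
E
```

```text
[0.5060906  0.30742556 0.2328    ] TCP .5064 .3078
```

Request:
move_arm(commands=[[0, -0.5, 0.3, 0, 1], [0, -1, 0.5, 0, 1], [0, -1, 0.5, 0, 1], [0, -1, 0.5, 0, 1], [0, -1, 0.5, 0, 1], [0, -1, 0.5, 0, 1], [0, -1, 0.5, 0, 1], [0, -1, 0.5, 0, 1], [0, -1, 0.5, 0, 1], [0, -1, 0.5, 0, 1]])

```text
t: 25.95
tcp_pos: [0.5621, 0.1001, 0.212]
tcp_rot: [0.156, 1.567, -0.158]
contact_force: [-0.2, -0.1, -1.7]
width: 0.612
```

Request:
move_arm(commands=[[0, -1, 0.5, 0, 1], [0, -1, 0.5, 0, 1], [0, -1, 0.5, 0, 1], [0, -1, 0.5, 0, 1], [0, -1, 0.5, 0, 1], [0, -1, 0.5, 0, 1], [0, -1, 0.5, 0, 1], [0, -0.6, 0.3, 0, 1], [0, -0.2, 0, 0, 1], [0, 0, 0, 0, 1]])

```text
t: 26.95
tcp_pos: [0.6056, -0.0659, 0.2127]
tcp_rot: [0.157, 1.567, -0.157]
contact_force: [0.3, 0.5, -1.4]
width: 0.615
```

```bash
python3 - <<'E'
from h import *
todo([.6066,-.0668,.0465],-.197)
E
```

```text
t 26.95 pos [ 0.6056 -0.0659  0.2127] shift [ 8.31  -0.035  0.073] spin -0.0008506608489094087 w 0.615 F [ 0.3  0.5 -1.4]
```

Request:
move_arm(commands=[[0.5, -0.03, 0.07, 0, 1], [1, 0, 0, 0, 1], [1, 0, 0, 0, 1], [1, 0, 0, 0, 1], [1, 0, 0, 0, 1], [1, 0, 0, 0, 1], [0.7, 0, 0, 0, 1], [0.3, 0, 0, 0, 1], [0, 0, 0, 0, 1], [0, 0, 0, 0, 1]])

```text
t: 27.95
tcp_pos: [0.6081, -0.0661, 0.0839]
tcp_rot: [0.156, 1.564, -0.156]
contact_force: [-0.7, -0.2, -0.9]
width: 0.616
```

```bash
python3 snap.py w13; python3 - <<'E'
from h import *
todo([.6066,-.0668,.0465],-.197)
cv2.imwrite("pics/d13.png",arm.camera("side")[:,:,::-1])
E
python3 crop.py pics/d13.png 190 140 130 110 6 pics/d13c.png
```

```text
t 28.0 pos [ 0.6082 -0.0663  0.0842] shift [-5.788 11.833 -0.278] spin -0.0008516630599556754 w 0.613 F [-0.  -0.8 -1. ]
t 28.0 pos [ 0.6082 -0.0663  0.0842] shift [ 1.884 -0.041 -0.078] spin -0.0005333531737718491 w 0.613 F [-0.  -0.8 -1. ]
```

View pics/w13.png

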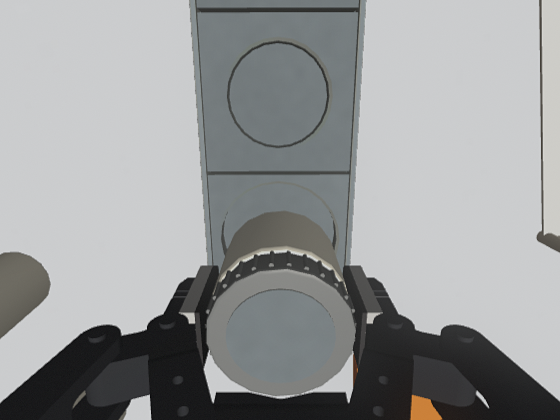

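View pics/d13c.png

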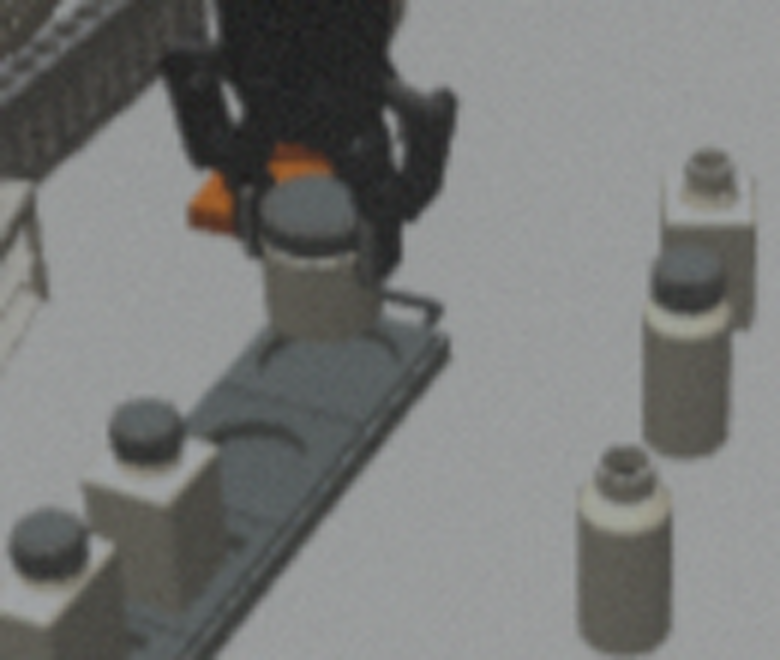

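```bash
python3 - <<'E'
from h import *
import pickle
p=pickle.load(open("w13.pkl","rb"))
print("tall pocket",onplane("wrist",278.3,93.5,.017,p),"jarfar",onplane("wrist",279.5,183,.017,p))
E
```

```text
tall pocket [0.62221329 0.01110789 0.017     ] jarfar [ 0.61363024 -0.03428866  0.017     ]
```

Request:
move_arm(commands=[[0.4, -0.04, -0.08, 0, 1], [0.5, 0, 0, 0, 1], [0.5, 0, 0, 0, 1], [0.25, 0, 0, 0, 1], [0.1, 0, 0, 0, 1], [0.05, 0, 0, 0, 1], [0, 0, 0, 0, 1]])

```text
t: 28.75
tcp_pos: [0.606, -0.0669, 0.0473]
tcp_rot: [0.156, 1.565, -0.156]
contact_force: [-0.1, 0.9, -0.5]
width: 0.613
```

Request:
move_arm(commands=[[0.06, 0, 0, 0, 1], [0.05, 0, 0, 0, 1], [0.03, 0, 0, 0, 1], [0, 0, 0, 0, 1]])

```text
t: 29.15
tcp_pos: [0.6062, -0.0669, 0.0465]
tcp_rot: [0.156, 1.564, -0.156]
contact_force: [-4.1, 0.0, 11.2]
width: 0.618
```

Seated by contact at the expected height. Release, rise, and go to the tall bottle.

Request:
move_arm(commands=[[0, 0, 0, 0, -0.4], [0, 0, 0, 0, -0.9], [0, 0, 0, 0, -0.9], [0, 0, 0, 0, -0.9], [0, 0, 0, 0, -0.9], [-0.5, 0, 0, 0, -0.9], [-1, 0, 0, 0, -0.9], [-1, 0, 0, 0, -0.9], [-1, 0, 0, 0, -0.9], [-1, 0, 0, 0, -0.9], [-1, 0, 0, 0, -1], [-1, 0, 0, 0, -1]])

```text
t: 30.35
tcp_pos: [0.6057, -0.0669, 0.1761]
tcp_rot: [0.156, 1.565, -0.156]
contact_force: [-0.2, -1.1, -0.4]
width: 1.0
```

```bash
python3 - <<'E'
from h import *
todo([.438,-.0695,.23],-.197)
E
```

```text
t 30.35 pos [ 0.6057 -0.0669  0.1761] shift [-2.699 -1.784 -8.195] spin -0.0005689037425832929 w 1.0 F [-0.2 -1.1 -0.4]
```

Request:
move_arm(commands=[[-0.6, 0, -0.3, 0, -1], [-0.7, -0.2, -1, 0, -1], [-0.7, -0.2, -1, 0, -1], [-0.7, -0.2, -1, 0, -1], [0, -0.2, -1, 0, -1], [0, -0.2, -1, 0, -1], [0, -0.2, -1, 0, -1], [0, -0.2, -1, 0, -1], [0, -0.2, -0.6, 0, -1], [0, -0.2, -0.3, 0, -1], [0, 0, 0, 0, -1]])

```text
t: 31.45
tcp_pos: [0.4375, -0.0704, 0.2287]
tcp_rot: [0.156, 1.565, -0.157]
contact_force: [-0.6, -0.1, 0.6]
width: 0.999
```

```bash
python3 snap.py w14; python3 crop.py pics/w14.png 210 130 130 130 5 pics/w14c.png
```

```text
t 31.5 pos [ 0.4384 -0.0701  0.2287] shift [ 1.446 13.7    7.987] spin -0.0010799006520920203 w 1.002 F [ 0.  -0.   0.5]
```

View pics/w14.png

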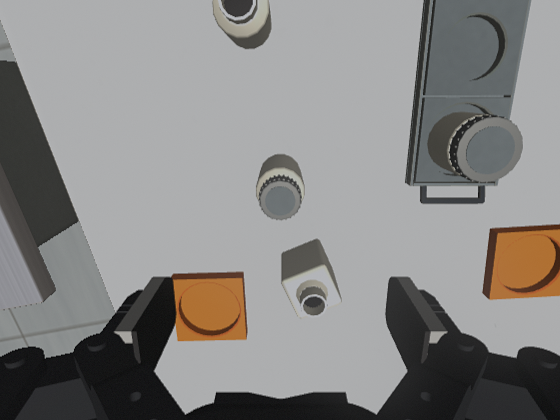

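View pics/w14c.png

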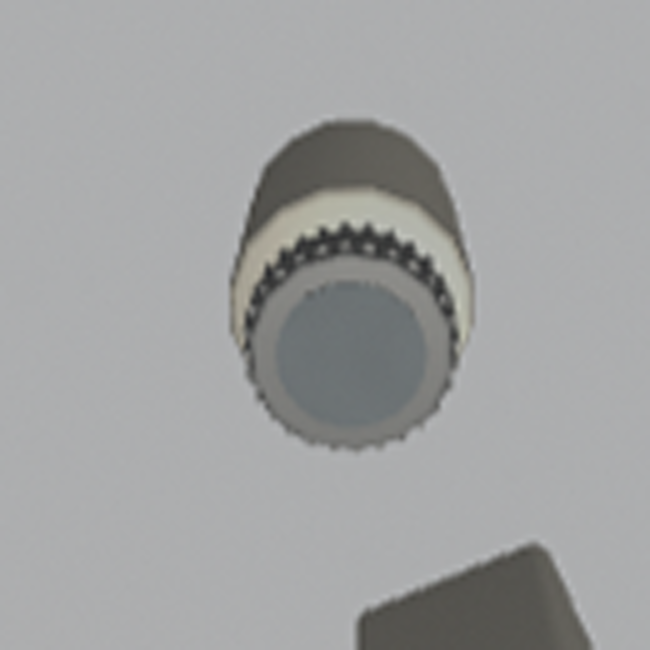

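```bash
python3 - <<'E'
from h import *
import pickle
p=pickle.load(open("w14.pkl","rb"))
c=onplane("wrist",210+352/5,130+352/5,.096,p); print(c,np.linalg.norm(onplane("wrist",210+247/5,130+352/5,.096,p)-onplane("wrist",210+458/5,130+352/5,.096,p)), onplane("wrist",314,304,.086,p))
todo([c[0],c[1],.050],-.197)
E
```

```text
[ 0.43761165 -0.06710468  0.096     ] 0.031123283849880803 [ 0.44666368 -0.16461937  0.086     ]
t 31.5 pos [ 0.4384 -0.0701  0.2287] shift [ 8.937  0.139 -0.079] spin -0.000761590765908194 w 1.002 F [ 0.  -0.   0.5]
```

Request:
move_arm(commands=[[0.5, 0.14, -0.08, 0, -1], [1, 0, 0, 0, -1], [1, 0, 0, 0, -1], [1, 0, 0, 0, -1], [1, 0, 0, 0, -1], [1, 0, 0, 0, -1], [1, 0, 0, 0, -1], [1, 0, 0, 0, -1], [0.8, 0, 0, 0, -1], [0.4, 0, 0, 0, -1], [0.2, 0, 0, 0, -1], [0, 0, 0, 0, -1]])

```text
t: 32.7
tcp_pos: [0.4369, -0.066, 0.0491]
tcp_rot: [0.156, 1.567, -0.154]
contact_force: [0.2, 0.1, 0.5]
width: 1.005
```

Request:
move_arm(commands=[[0, 0, 0, 0, -0.2], [0, 0, 0, 0, 0], [0, 0, 0, 0, 1], [0, 0, 0, 0, 1], [0, 0, 0, 0, 1], [0, 0, 0, 0, 1], [0, 0, 0, 0, 1], [0, 0, 0, 0, 1]], force=40)

```text
t: 33.5
tcp_pos: [0.4373, -0.0667, 0.0509]
tcp_rot: [0.156, 1.564, -0.156]
contact_force: [-0.3, 0.1, 6.3]
width: 0.456
```

```bash
python3 - <<'E'
from h import *
todo([.4376,-.0671,.050],-.197)
E
```

```text
t 33.5 pos [ 0.4373 -0.0667  0.0509] shift [ 0.045 -0.017  0.02 ] spin -0.0005557316864495021 w 0.456 F [-0.3  0.1  6.3]
```

Request:
move_arm(commands=[[-0.4, 0, 0, 0, 1], [-1, 0, 0, 0, 1], [-1, 0, 0, 0, 1], [-1, 0, 0, 0, 1], [-1, 0, 0, 0, 1], [-1, 0, 0, 0, 1], [-1, 0, 0, 0, 1], [-1, 0, 0, 0, 1], [-1, 0, 0, 0, 1], [-0.3, 0, 0, 0, 1], [0, 0, 0, 0, 1]])

```text
t: 34.6
tcp_pos: [0.4371, -0.067, 0.2252]
tcp_rot: [0.156, 1.564, -0.157]
contact_force: [-0.3, -0.3, -1.1]
width: 0.455
```

Request:
move_arm(commands=[[0, 0.4, 0.5, 0, 1], [0, 0.6, 0.9, 0, 1], [0, 0.6, 0.9, 0, 1], [0, 0.6, 0.9, 0, 1], [0, 0.6, 0.9, 0, 1], [0, 0.6, 0.9, 0, 1], [0, 0.6, 0.9, 0, 1], [0, 0.6, 0.9, 0, 1], [0, 0.6, 0.9, 0, 1], [0, 0.3, 0.5, 0, 1], [0, 0, 0.1, 0, 1], [0, 0, 0, 0, 1]])

```text
t: 35.8
tcp_pos: [0.621, 0.0086, 0.223]
tcp_rot: [0.155, 1.568, -0.156]
contact_force: [0.0, -0.4, -0.4]
width: 0.457
```

```bash
python3 - <<'E'
from h import *
todo([.622,.0102,.0569],-.197)
E
```

```text
t 35.8 pos [0.621  0.0086 0.223 ] shift [8.305 0.093 0.054] spin -0.0004294436641410446 w 0.457 F [ 0.  -0.4 -0.4]
```

Request:
move_arm(commands=[[0.5, 0.09, 0.05, 0, 1], [1, 0, 0, 0, 1], [1, 0, 0, 0, 1], [1, 0, 0, 0, 1], [1, 0, 0, 0, 1], [1, 0, 0, 0, 1], [0.7, 0, 0, 0, 1], [0.4, 0, 0, 0, 1], [0, 0, 0, 0, 1], [0, 0, 0, 0, 1]])

```text
t: 36.8
tcp_pos: [0.6231, 0.0099, 0.093]
tcp_rot: [0.156, 1.564, -0.156]
contact_force: [0.7, 0.3, -1.8]
width: 0.461
```

```bash
python3 snap.py w15; python3 - <<'E'
from h import *
todo([.622,.0102,.0569],-.197)
E
```

```text
t 36.85 pos [0.6234 0.01   0.0934] shift [-5.327  7.943 -0.27 ] spin -0.0009046026732895099 w 0.454 F [ 0.  -0.3 -1.2]
t 36.85 pos [0.6234 0.01   0.0934] shift [ 1.824 -0.006 -0.073] spin -0.0005862927871057542 w 0.454 F [ 0.  -0.3 -1.2]
```

View pics/w15.png

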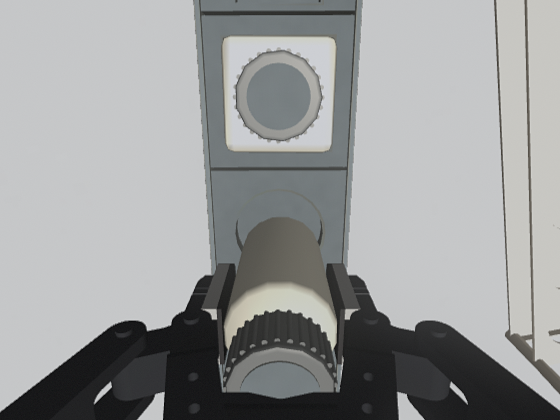

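Request:
move_arm(commands=[[0.4, 0, -0.07, 0, 1], [0.5, 0, 0, 0, 1], [0.45, 0, 0, 0, 1], [0.25, 0, 0, 0, 1], [0.1, 0, 0, 0, 1], [0.05, 0, 0, 0, 1], [0, 0, 0, 0, 1]])

```text
t: 37.55
tcp_pos: [0.6215, 0.0103, 0.0575]
tcp_rot: [0.156, 1.565, -0.156]
contact_force: [-0.2, 0.3, -1.5]
width: 0.455
```

Request:
move_arm(commands=[[0.06, 0, 0, 0, 1], [0.05, 0, 0, 0, 1], [0.02, 0, 0, 0, 1], [0, 0, 0, 0, 1]])

```text
t: 37.95
tcp_pos: [0.6218, 0.0103, 0.0569]
tcp_rot: [0.156, 1.564, -0.156]
contact_force: [-3.3, -0.4, 10.8]
width: 0.455
```

Request:
move_arm(commands=[[0, 0, 0, 0, -0.1], [0, 0, 0, 0, -0.5], [0, 0, 0, 0, -0.5], [0, 0, 0, 0, -0.5], [0, 0, 0, 0, -0.5], [-0.5, 0, 0, 0, -0.5], [-1, 0, 0, 0, -0.5], [-1, 0, 0, 0, -0.5], [-1, 0, 0, 0, -0.5], [-1, 0, 0, 0, -0.5], [-1, 0, 0, 0, -1], [-1, 0, 0, 0, -1]])

```text
t: 39.15
tcp_pos: [0.6213, 0.0102, 0.1866]
tcp_rot: [0.156, 1.565, -0.156]
contact_force: [-0.2, -0.5, 0.1]
width: 0.998
```

Request:
move_arm(commands=[[-1, 0, 0, 0, -1], [-1, 0, 0, 0, -1], [-1, -1, 0, 0, -1], [0, -1, 0, 0, -1], [0, -1, 0, 0, -1], [0, -1, 0, 0, -1], [0, -1, 0, 0, -1], [0, -1, 0, 0, -1], [0, -0.5, 0, 0, -1], [0, 0, 0, 0, -1]])

```text
t: 40.15
tcp_pos: [0.5953, -0.1191, 0.2453]
tcp_rot: [0.158, 1.565, -0.159]
contact_force: [0.7, 0.3, 0.1]
width: 1.001
```

```bash
python3 snap.py w16; python3 - <<'E'
from h import *
a=arm.camera("scene")[:,:,::-1];b=arm.camera("side")[:,:,::-1]
r=lambda im,x,y:cv2.convertScaleAbs(cv2.resize(im[y:y+150,x:x+200],(800,600),interpolation=2),alpha=1.4)
cv2.imwrite("pics/s16.png",r(a,140,120));cv2.imwrite("pics/d16.png",r(b,150,130))
E
```

```text
t 40.2 pos [ 0.5957 -0.1173  0.2453] shift [ 2.271 14.455 -0.191] spin -0.001201759176227404 w 1.001 F [ 0.1  0.1 -0.6]
```

View pics/s16.png

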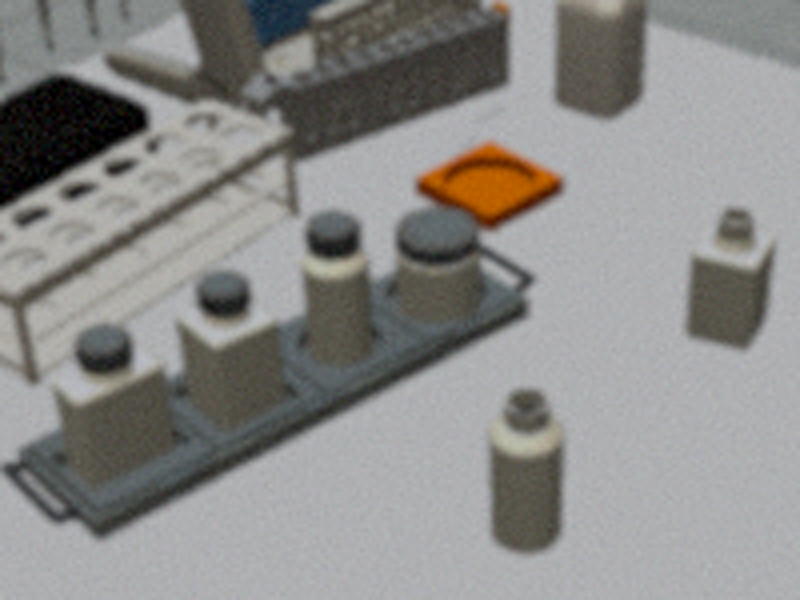

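View pics/d16.png

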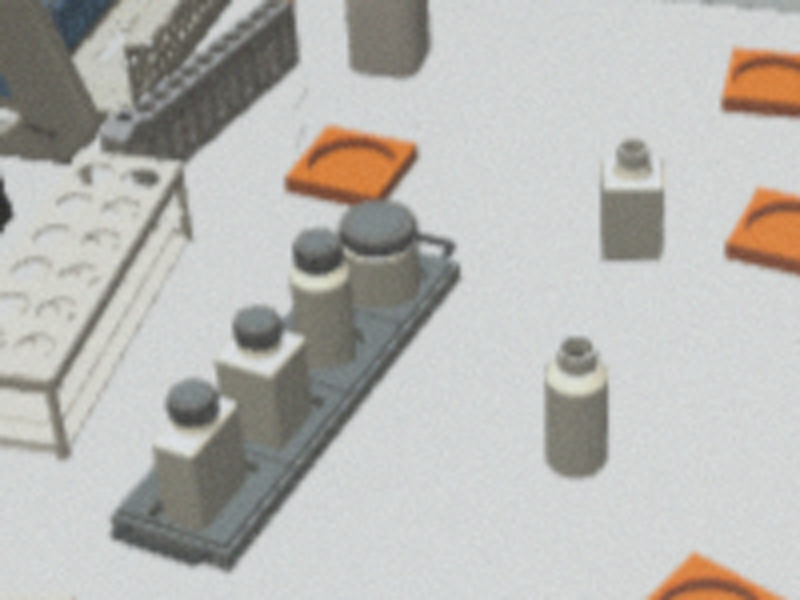

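View pics/w16.png

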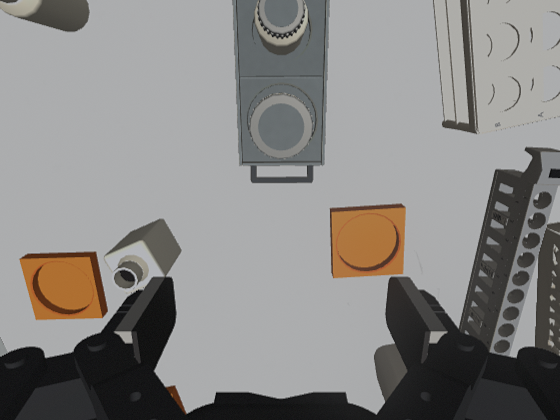

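All four containers stand upright in their matching pockets. The open bottles are untouched at scene px about (271,220) and (324,175), the same as at the start. The gripper is clear, so I am handing in.

```bash
python3 - <<'E'
from cell import arm
o=arm.get_obs();print(o["t"],o["joint_velocities"].round(3)); print(arm.sign_off())
E
```

```text
40.3 [-0.01   0.001 -0.001 -0.     0.001  0.001  0.001]
the job is handed in; nothing more can be done
None
```

I placed the oblong bottle, square bottle, jar and tall bottle, in that order, in their matching caddy pockets. I lowered each one until it touched the pocket floor (about 11–13 N at the expected height) and only then released it. I handed the job in at 40.3 s of the 106 s allowed.

**Last checks:** the final scene and side pictures show all four containers upright and sunk in their pockets. The two open bottles are standing where they were, and the gripper is open and well clear. No force reading I took came near the limits.

**Disagreements:**
- **Cameras:** the fixed cameras put positions along y 3–8 mm away from the wrist camera. I used the wrist camera throughout, and its pocket sizes came within about 1 mm of those given.
- **Jar grip:** the gripper opening read about 52 mm on the jar, against its 54 mm body. The jar was held straight and seated normally.

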